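Sort bisque pots by kind onto the ware boards

TASK

The small bisque pots have come out of the kiln mixed up on the bench: stand each of the four loose ones upright on the ware board that already carries a pot of its kind - both vases with the vase, the mug with the mug, the bowl with the bowl. Set each down gently with its whole foot on the board and not touching its neighbours; bisque chips easily, so drop nothing, knock nothing over and leave the pots already on the boards where they stand.

Things in the scene. Friction and masses are not known exactly. Their poses are not given: they have to be found in the camera images.
- vase_board: Ware board for the vases: the one of three like boards that carries the vase already stood out (stood_vase). Fixed plywood board 240 x 100 mm lying on the bench on two cross battens; its flat top is 24 mm above the bench. Origin: centre of its underside, at bench level; x along its length, y across it, z up. That vase stands near the board's +x end (70 to 88 mm from the centre), which leaves the middle and the -x end free.
- mug_board: Ware board for the mugs: the one that carries the mug already stood out (stood_mug). Fixed plywood board 240 x 100 mm lying on the bench on two cross battens; its flat top is 24 mm above the bench. Origin: centre of its underside, at bench level; x along its length, y across it, z up. That mug stands in the -x half (50 to 80 mm from the centre), which leaves the +x half free.
- bowl_board: Ware board for the bowls: the one that carries the bowl already stood out (stood_bowl). Fixed plywood board 240 x 100 mm lying on the bench on two cross battens; its flat top is 24 mm above the bench. Origin: centre of its underside, at bench level; x along its length, y across it, z up. That bowl may stand anywhere along the board from 75 mm on the -x side to 75 mm on the +x side of the centre; the longer side is free.
- tall_vase: Loose tall bud vase of unglazed buff bisque, standing on the bench. 132 mm high, foot 46 mm across, belly 60 mm across at 40 mm height; straight round neck 28 mm across from 92 to 122 mm height, lip flaring to 36 mm at the top. About 0.2 kg. Origin: centre of its foot (underside); z up along its axis.
- round_vase: Loose round bud vase of the same bisque, standing on the bench. 96 mm high, foot 42 mm across, belly 66 mm across at 30 mm height; straight round neck 28 mm across from 64 to 88 mm height, lip flaring to 36 mm at the top. About 0.18 kg. Origin: centre of its foot (underside); z up along its axis.
- mug: Loose small mug of the same bisque, standing on the bench: open at the top, straight round wall 58 mm across and 4.5 mm thick, 62 mm high, foot 48 mm across, inner floor at 7 mm. One ear-shaped handle of 8 mm round section on its +y side, between 10 and 57 mm height, reaching 52 mm from the axis. About 0.14 kg. Origin: centre of its foot (underside); z up along its axis.
- bowl: Loose small bowl of the same bisque, standing on the bench: open at the top, no handle, 64 mm across with an upright rim band from 24 to 40 mm height (its full height), wall 4.5 mm, narrowing below to a foot 38 mm across; inner floor at 8 mm. About 0.11 kg. Origin: centre of its foot (underside); z up along its axis.
- stood_vase: Bud vase already stood on the vase board, to be left there: 112 mm high, foot 44 mm, belly 58 mm across, neck 28 mm, lip 36 mm. Origin: centre of its foot (underside); z up along its axis.
- stood_mug: Mug already stood on the mug board, to be left there; the same shape and size as the loose mug, handle on its +y side (turned any way up to 0.9 rad from across the board). Origin: centre of its foot (underside); z up along its axis.
- stood_bowl: Bowl already stood on the bowl board, to be left there; the same shape and size as the loose bowl. Origin: centre of its foot (underside); z up along its axis.
There are look-alikes about, which are no part of the job. Leave any black or blue look-alike of the round_vase alone. Leave any green look-alike of the bowl alone.

How it is judged (in metres and radians):
At the end, for the whole second after the job is handed in: Each loose pot stands on its kind's board: whole foot within the edges (to 1 mm), underside within 5 mm of the board's top, upright within 0.1 rad, at rest, pressing on no neighbour there; the three pots already stood are upright, at rest, within 15 mm of where they began (x of tall_vase in the frame of vase_board between -0.098 and 0.098 m and y of tall_vase in the frame of vase_board between -0.028 and 0.028 m and z of tall_vase in the frame of vase_board between 0.019 and 0.029 m and angle between each of tall_vase, round_vase, mug, bowl, stood_vase, stood_mug, stood_bowl's own z axis and vertical below 0.1 rad and linear speed of each of tall_vase, round_vase, mug, bowl, stood_vase, stood_mug, stood_bowl below 0.02 m/s and angular speed of each of tall_vase, round_vase, mug, bowl below 0.2 rad/s and contact force between each of tall_vase, round_vase and stood_vase below 0.02 N and x of round_vase in the frame of vase_board between -0.1 and 0.1 m and y of round_vase in the frame of vase_board between -0.03 and 0.03 m and z of round_vase in the frame of vase_board between 0.019 and 0.029 m and x of mug in the frame of mug_board between -0.097 and 0.097 m and y of mug in the frame of mug_board between -0.027 and 0.027 m and z of mug in the frame of mug_board between 0.019 and 0.029 m and contact force between mug and stood_mug below 0.02 N and x of bowl in the frame of bowl_board between -0.102 and 0.102 m and y of bowl in the frame of bowl_board between -0.032 and 0.032 m and z of bowl in the frame of bowl_board between 0.019 and 0.029 m and contact force between bowl and stood_bowl below 0.02 N and contact force between tall_vase and round_vase below 0.02 N and distance of each of stood_vase, stood_mug, stood_bowl from where it was at the start of the episode below 0.015 m); the robot touches nothing.
It fails at once if a pot is knocked over or laid on its side (angle between any of tall_vase, round_vase, mug, bowl, stood_vase, stood_mug, stood_bowl's own z axis and vertical above 0.7 rad).
It fails at once if a pot that already stood on a board is shifted by more than 15 mm (distance of any of stood_vase, stood_mug, stood_bowl from where it was at the start of the episode above 0.015 m).
It fails at once if a pot is dropped or banged onto its board (faster than 0.45 m/s within 16 mm of the board's top, as after a fall of some 10 mm or more) ((z of tall_vase in the frame of vase_board below 0.04 m and linear speed of tall_vase above 0.45 m/s and x of tall_vase in the frame of vase_board between -0.12 and 0.12 m and y of tall_vase in the frame of vase_board between -0.05 and 0.05 m) or (z of round_vase in the frame of vase_board below 0.04 m and linear speed of round_vase above 0.45 m/s and x of round_vase in the frame of vase_board between -0.12 and 0.12 m and y of round_vase in the frame of vase_board between -0.05 and 0.05 m) or (z of mug in the frame of mug_board below 0.04 m and linear speed of mug above 0.45 m/s and x of mug in the frame of mug_board between -0.12 and 0.12 m and y of mug in the frame of mug_board between -0.05 and 0.05 m) or (z of bowl in the frame of bowl_board below 0.04 m and linear speed of bowl above 0.45 m/s and x of bowl in the frame of bowl_board between -0.12 and 0.12 m and y of bowl in the frame of bowl_board between -0.05 and 0.05 m)).
It also fails if it takes over 112 s, if anything falls off the work surface, if the arm or the gripper's body presses on something with over 40 N, if the wrist force passes 120 N, or if a joint passes its speed limit or range.

ROBOT

A 6-joint arm with a two-finger parallel gripper is mounted at the origin on the work surface. World frame = base frame: x ahead of the robot, y to its left, z up, the work surface at z = 0. Lengths are in mm, angles in rad, forces in N, time in s.
With the tool pointing down it reaches from about 400 to 925 mm from the base axis. Payload 12.5 kg.
Tool frame: the origin (TCP) lies midway between the tips of the shut fingers; the grasp point (between the pads) lies 19 mm behind it (env.tcp_to_grasp is the distance from the TCP to the grasp point, in mm); z points along the fingers, y is the line along which they close (so a half turn about z gives the same grasp; the last joint's range is limited). The gripper opens to 95 mm and grips with 3 to 60 N. Pads are 20 mm wide; open, the fingers measure 119 mm over their backs; the gripper's body (75 mm by 180 mm) begins 59 mm behind the grasp point.
Start: joints at [1.189, 0.491, 1.559, -0, 1.092, -0.106], TCP at [170.181, 601.405, 188.861] pointing down, gripper open.
Joint ranges: [-3.1, 3.1], [-0.84, 2.19], [0.05, 2.79], [-1.13, 4.28], [0.06, 2.93], [-2.69, 2.69]. Speed limits (rad/s): [2.22, 2.22, 2.79, 3.14, 3.14, 3.14].

INTERFACE

Orientations are given as [roll, pitch, yaw] about the fixed x, y, z axes, in that order (R = Rz(yaw) Ry(pitch) Rx(roll)).
In Python, from cell import env gives the robot as it stands. The module is installed in compiled form; this text tells all that it offers.
- The arm moves only by the tool step_arm, never from a script. Its argument "plan" is a list that holds one entry, the list of rows, each a list of 5 numbers: the shift along the tool's x, y, z in mm, then the turn about the tool's z in degrees, then the opening, from -1 (shut) to 1 (fully open). A call has 1 to 8 rows; each row is the pose to reach, as a shift and turn from the pose commanded when the call began, along the tool's axes at that moment; what a row does not reach only later rows make up. A row lasts 1/12 s, in which the tool goes at most 41.7 mm and 7.16 degrees, less where a joint would pass 70% of its speed; a pose out of reach is approached as far as the arm can. A call with a gripper value outside its range is refused whole. The fingers move at their own pace and stop on an object; the grip force is fixed at half the most. Time passes only in rows, so rows that repeat a pose let the fingers close. It gives the time, the measured TCP pose, the force, the opening and the grip force at its end, in the units of the state.
- env.state(): the state, without advancing time (a new reading comes with each control period).
- env.read_camera(name): name is "scene" or "top"; returns the picture (420x560x3 uint8, blue, green, red); there is no depth.
- env.get_calibration(name): a dict with "K" (3x3 intrinsics, pixels), "extrinsics" (4x4, takes a point from world to camera coordinates). Camera axes: x right, y up, looking along -z (the intrinsics and any distortion apply to the point x, -y, -z); pixel columns grow to the right and rows downward; lengths in mm; the calibration is good to about 2 mm. A picture is of the moment at which its call begins. get_calibration takes no time and is no camera call.
- env.job_done(): hands the job in; it is judged then, once.
The state is a dict: "t": time; "joints": joint angles; "qvel": joint speeds; "tau": joint torques, N m; "eef_pos": TCP position; "tcp_rot": TCP orientation; "ft_force": force on the tool from outside, world axes, zero at the start; "moment": the same for the moment, N m; "opening": opening from 0.0 (shut) to 1.0 (fully open); "grip_force": force on a finger pad.
Only numpy, scipy, OpenCV 4.12 (cv2) and the standard library are available. Lean on these libraries where they do the work, as an engineer would, in place of code of your own. Each camera call takes 0.05 s, during which the arm holds its last target. There are 200 camera calls.

## Working session

There is one attempt and no reset: what is moved stays moved. The work goes in short steps, Python scripts to look and compute and a tool call to move; the robot and the scene stay as the last step left them, time stands still between calls to the robot, and variables do not carry over. Pictures are saved under pics/ and viewed, at most 14 in all, crops included, and the job is handed in when it is done.

Besides the shell and the picture viewer there is one more tool, called after "Request:" as name([rows], argument=value, ...), one row to a line, values as JSON. step_arm: Moves the arm, as the interface text tells. Its arguments: {"type":"object","properties":{"plan":{"type":"array"}},"required":["plan"]}

```bash
mkdir -p pics
python3 - <<'E'
from cell import env
import cv2
for n in("scene","top"):
    cv2.imwrite(f"pics/{n}0.png",env.read_camera(n))
    c=env.get_calibration(n);print(n,c)
print(env.state(),env.tcp_to_grasp)
E
```

```text
scene {'K': array([[540.16110521,   0.        , 278.55745848],
       [  0.        , 540.16110521, 212.50909409],
       [  0.        ,   0.        ,   1.        ]]), 'extrinsics': array([[-7.10124931e-01,  7.04067514e-01, -3.39371759e-03,
         3.86160968e+02],
       [-4.42945078e-01, -4.42998836e-01,  7.79456021e-01,
         1.33879091e+02],
       [ 5.47286250e-01,  5.55014384e-01,  6.26447758e-01,
        -1.54932190e+03],
       [ 0.00000000e+00,  0.00000000e+00,  0.00000000e+00,
         1.00000000e+00]])}
top {'K': array([[535.38733459,   0.        , 280.09272309],
       [  0.        , 535.38733459, 207.1446184 ],
       [  0.        ,   0.        ,   1.        ]]), 'extrinsics': array([[ 2.04093325e-02, -9.99787187e-01, -3.00661622e-03,
        -6.51292528e+01],
       [ 9.80609469e-01,  1.94314106e-02,  1.95006385e-01,
        -4.45280198e+02],
       [-1.94906462e-01, -6.92826648e-03,  9.80797364e-01,
        -1.47752148e+03],
       [ 0.00000000e+00,  0.00000000e+00,  0.00000000e+00,
         1.00000000e+00]])}
{'t': 0.1, 'joints': array([ 1.18939237e+00,  4.91500885e-01,  1.55938274e+00,  4.73933532e-07,
        1.09166521e+00, -1.05627195e-01]), 'qvel': array([ 0.00153175, -0.00066189, -0.00197347,  0.00075376, -0.00071564,
       -0.00060962]), 'tau': array([ 2.25227675e-03, -6.13614964e+01, -2.58608097e+01,  6.94302307e-02,
        4.69808711e-02,  1.00992315e-05]), 'eef_pos': array([170.09341391, 601.17345646, 188.32117613]), 'tcp_rot': array([-3.14064185e+00, -1.01228621e-04,  2.86581563e+00]), 'ft_force': array([-0.33846569,  0.25850519,  0.532062  ]), 'moment': array([-0.02707009,  0.02325046, -0.01486202]), 'grip_force': 0.0, 'opening': 1.005411643225904} 18.8
```

View pics/scene0.png

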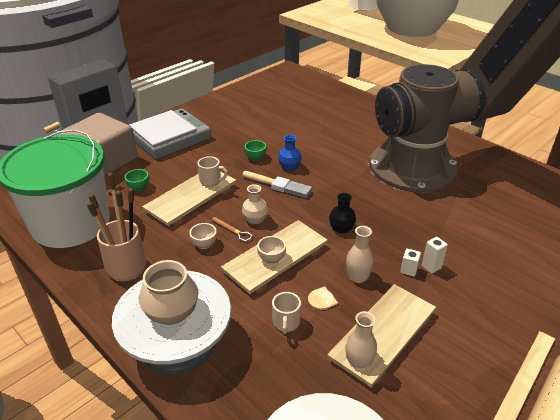

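View pics/top0.png

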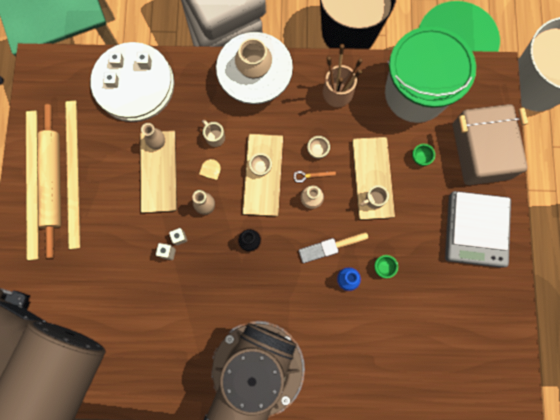

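Candidates, as (col,row) in the top image:
- **Tall vase:** (203,203). It is the only loose tall buff one.
- **Round vase:** buff (313,197). The black (250,240) and blue (349,279) look-alikes are excluded.
- **Mug:** (213,133).
- **Bowl:** buff (318,148). The green ones at (424,155) and (387,267) are excluded.
- **Boards:** vase (158,172), bowl (263,175), mug (373,178).

I'll confirm these in an enlarged crop.

Run:
```python
import cv2
for n,(x0,y0,x1,y1),k in(("top",(130,110,410,225),2.857),("scene",(140,125,440,390),2.26)):
    im=cv2.imread(f"pics/{n}0.png")[y0:y1,x0:x1]
    im=cv2.resize(im,None,fx=k,fy=k,interpolation=cv2.INTER_CUBIC)
    for u in range((x0//20+1)*20,x1,20):
        X=int((u+.5-x0)*k);cv2.line(im,(X,0),(X,6),(0,255,255),1);cv2.putText(im,str(u),(X-10,16),0,.35,(0,255,255),1)
        if n=="top":
            for v in range(y0,y1,20): cv2.circle(im,(X,int((v+.5-y0)*k)),1,(0,255,255),-1)
    for v in range((y0//20+1)*20,y1,20):
        Y=int((v+.5-y0)*k);cv2.line(im,(0,Y),(6,Y),(0,255,255),1);cv2.putText(im,str(v),(8,Y+4),0,.35,(0,255,255),1)
    print(im.shape);cv2.imwrite(f"pics/{n}0c.png",im)
```

```text
(329, 800, 3)
(599, 678, 3)
```

View pics/top0c.png

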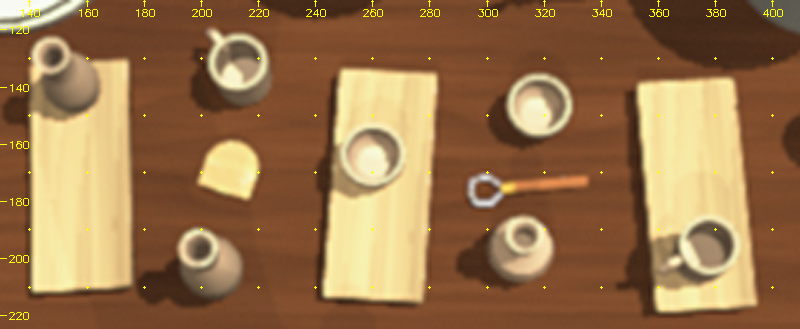

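View pics/scene0c.png

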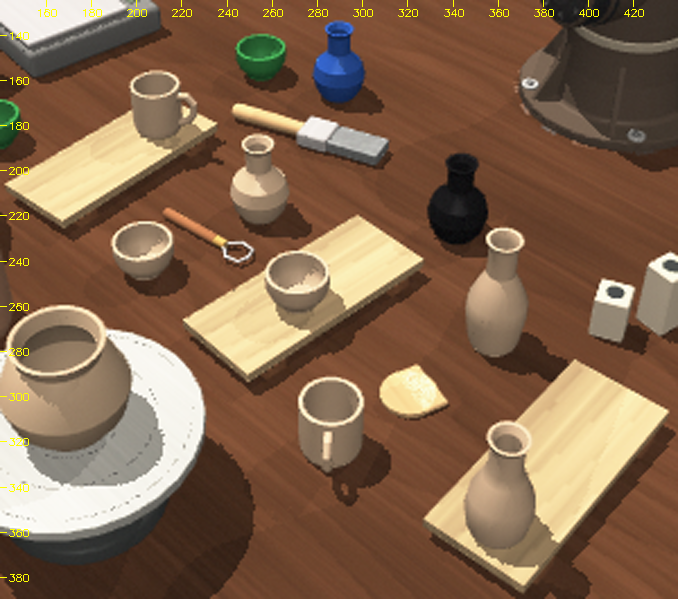

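Both crops confirm the picks. Top crop: tall vase lip (199,247), round vase lip (523,236), mug rim (238,62) with handle up-left, bowl rim (539,104). Stood vase (50,55), stood bowl (372,155), stood mug (707,246) with its handle to the left. Next I'll compute positions from both cameras.

```bash
cat > h.py <<'E'
import numpy as np
from cell import env
C={n:env.get_calibration(n) for n in("top","scene")}
def ray(n,u,v,z):
    K,E=C[n]["K"],C[n]["extrinsics"];R,t=E[:3,:3],E[:3,3]
    d=R.T@(np.linalg.inv(K)@[u,v,1]*[1,-1,-1]);o=-R.T@t
    return (o+d*(z-o[2])/d[2])[:2]
def proj(n,p):
    K,E=C[n]["K"],C[n]["extrinsics"];c=E[:3,:3]@p+E[:3,3]
    q=K@(c*[1,-1,-1]);return q[:2]/q[2]
E
python3 - <<'E'
from h import *
np.set_printoptions(precision=1,suppress=True)
T=lambda x,y,z:ray("top",130+x/2.857-.5,110+y/2.857-.5,z)
S=lambda x,y,z:ray("scene",140+x/2.26-.5,125+y/2.26-.5,z)
for n,t,s,z in[("tall",(199,247),(505,241),132),("round",(523,236),(257,145),96),("mug",(238,62),(331,403),62),("bowl",(539,104),(143,241),40),("svase",(50,55),(508,440),136),("sbowl",(372,155),(297,272),64),("smug",(707,246),(155,90),86)]:
    print(n,T(*t,z),S(*s,z))
print("mugh",T(212,33,52),"smugh",T(668,266,76))
for n,cs in dict(vase=[(31,62),(128,59),(132,286),(31,292)],bowl=[(340,69),(437,73),(422,302),(322,297)],mug=[(637,84),(734,79),(756,305),(657,313)]).items():
    P=np.array([T(*c,24) for c in cs]);c=P.mean(0);d=P[:2].mean(0)-P[2:].mean(0)
    w=P[0]-P[1]
    print(n,c,"yaw",np.degrees(np.arctan2(d[1],d[0])),np.linalg.norm(d),np.linalg.norm(w))
for c in[(213+0,0)]:pass
for c in[(212,532),(360,217)]:pass
print("S vase corners",*[S(*c,24) for c in[(426,520),(524,590),(575,361),(668,411)]])
print("S bowl",*[S(*c,24) for c in[(184,323),(250,379),(358,216),(423,260)]])
E
```

```text
tall [455.3 161.2] [458.2 163.9]
round [ 480.2 -145.2] [ 486.  -144.7]
mug [662.7 142.7] [667.4 145.7]
bowl [ 631.4 -163.3] [ 633.4 -162. ]
svase [640.5 313.3] [645.2 314. ]
sbowl [567.3   4.3] [571.7   4.5]
smug [ 476.  -324.2] [ 487.4 -316.7]
mugh [696.7 172.1] smugh [ 457.6 -287.7]
vase [553.8 303.8] yaw 4.2108528204894125 241.83646189773867 100.65376641463436
bowl [548.7  -3.1] yaw -2.4701872192062084 241.1461959164923 100.60215069627155
mug [ 544.5 -324.7] yaw 4.356143961379947 239.21537664127848 100.53357506308602
S vase corners [678.7 268. ] [674.  366.3] [442.4 248.1] [433.9 344.3]
S bowl [671.4 -52.4] [675.6  47.9] [431.8 -45.5] [436.   51.7]
```

Request:
step_arm([
  [[-40,-23,-30,-5,1],[-80,-46,-60,-10,1],[-120,-70,-60,-15.8,1],[-160,-93,-60,-15.8,1],[-200,-116,-60,-15.8,1],[-235,-137,-60,-15.8,1],[-260,-150,-60,-15.8,1],[-260,-150,-60,-15.8,1]],
])

```text
t: 0.77
eef_pos: [381.6, 383.5, 248.8]
tcp_rot: [-3.141, 0.0, 3.14]
ft_force: [0.6, -0.2, 0.1]
opening: 0.999
grip_force: 0.0
```

Request:
step_arm([
  [[-30,-25,0,0,1],[-60,-60,0,0,1],[-90,-95,0,0,1],[-103,-135,0,0,1],[-103,-175,0,0,1],[-103,-215,0,0,1],[-103,-255,0,0,1],[-103,-295,0,0,1]],
])

```text
t: 1.43
eef_pos: [482.0, 90.9, 248.6]
tcp_rot: [3.142, -0.001, -3.141]
ft_force: [0.8, 0.0, -0.2]
opening: 1.001
grip_force: 0.0
```

Request:
step_arm([
  [[0,-40,0,0,1],[0,-80,0,0,1],[0,-120,0,0,1],[0,-160,0,0,1],[0,-195,20,0,1],[0,-220,50,0,1],[0,-236,80,0,1],[0,-236,100,0,1]],
])

```text
t: 2.1
eef_pos: [481.6, -145.8, 146.3]
tcp_rot: [3.141, -0.002, 3.139]
ft_force: [0.7, 1.2, 0.8]
opening: 0.999
grip_force: 0.0
```

Request:
step_arm([
  [[0,0,0,0,1],[0,0,0,0,1]],
])

```text
t: 2.27
eef_pos: [482.1, -143.1, 148.5]
tcp_rot: [3.141, -0.002, 3.141]
ft_force: [0.0, 0.1, 0.4]
opening: 1.0
grip_force: 0.0
```

Run:
```python
from h import *
import cv2
ims=[]
p=env.state()["eef_pos"];print(p,proj("scene",p),proj("top",p))
for n,(x0,y0) in(("scene",(200,120)),("top",(260,140))):
    im=env.read_camera(n);q=proj(n,p)
    c=cv2.resize(im[y0:y0+110,x0:x0+130],None,fx=3,fy=3,interpolation=cv2.INTER_CUBIC)
    cv2.circle(c,tuple(int(a) for a in((q-[x0,y0]+.5)*3)),3,(0,0,255),-1);ims.append(c)
cv2.imwrite("pics/a.png",np.hstack(ims))
```

```text
[ 482.14695521 -143.13671497  148.47996149] [254.13514654 170.26991922] [312.92175999 186.97062657]
```

View pics/a.png

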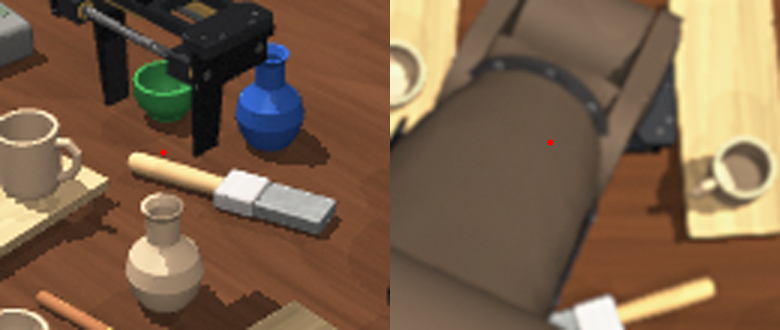

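The scene crop shows the fingertips at about (160,128), but the projected TCP is at (163,152). That puts the open fingertips about 24 mm higher than the TCP reading. I'll partly close the gripper to see whether the tips swing down.

Request:
step_arm([
  [[0,0,0,0,-1],[0,0,0,0,-1],[0,0,0,0,-1],[0,0,0,0,-1],[0,0,0,0,-1],[0,0,0,0,-1],[0,0,0,0,-1],[0,0,0,0,-1]],
])

```text
t: 3.03
eef_pos: [482.5, -143.2, 148.8]
tcp_rot: [3.141, -0.0, 3.142]
ft_force: [0.8, 0.8, -1.3]
opening: 0.494
grip_force: 0.0
```

Run:
```python
from h import *
import cv2
p=env.state()["eef_pos"];print(p,env.state()["opening"])
n,x0,y0="scene",200,100
im=env.read_camera(n)
c=cv2.resize(im[y0:y0+130,x0:x0+130],None,fx=4,fy=4,interpolation=cv2.INTER_CUBIC)
for dz,col in((0,(0,0,255)),(18.8,(0,255,0))):
    q=proj(n,p+[0,0,dz]);cv2.circle(c,tuple(int(a) for a in((q-[x0,y0]+.5)*4)),3,col,-1)
cv2.imwrite("pics/b.png",c)
```

```text
[ 482.46558509 -143.24051021  148.78963663] 0.49353864178234336
```

View pics/b.png

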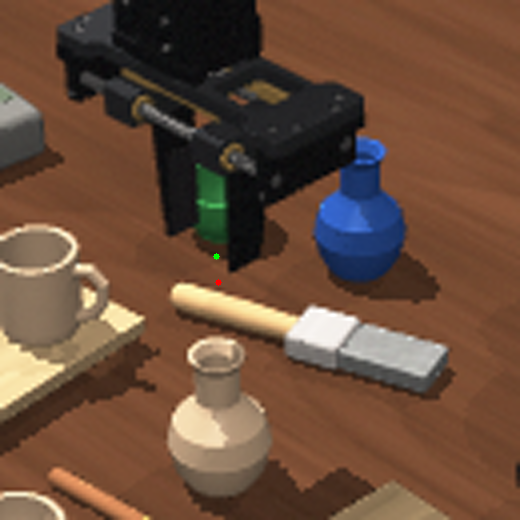

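Tips midpoint is at (212,250), still about 8 px above the TCP projection, so closing didn't change it. To tell height from lateral offset, I'll check the top view from the start pose, where the gripper showed at (10,300).

Run:
```python
from h import *
import cv2
im=cv2.imread("pics/top0.png")[260:370,0:140]
c=cv2.resize(im,None,fx=5,fy=5,interpolation=cv2.INTER_CUBIC)
p=np.array([170.1,601.2,188.3]);y=2.8658;ty=np.array([np.sin(y),-np.cos(y),0])
for dz,col in((0,(0,0,255)),(25,(0,255,0))):
  for s in(-47,0,47):
    q=proj("top",p+[0,0,dz]+s*ty);print(dz,s,q)
    cv2.circle(c,tuple(int(a) for a in((q-[0,260]+.5)*5)),4,col,-1)
cv2.imwrite("pics/c.png",c)
```

```text
0 -47 [ 30.68350977 305.36293977]
0 0 [ 13.11641871 299.75038219]
0 47 [ -4.37666336 294.16146994]
25 -47 [ 25.95860509 305.20805218]
25 0 [  8.07176409 299.4904235 ]
25 47 [ -9.73830868 293.79733421]
```

View pics/c.png

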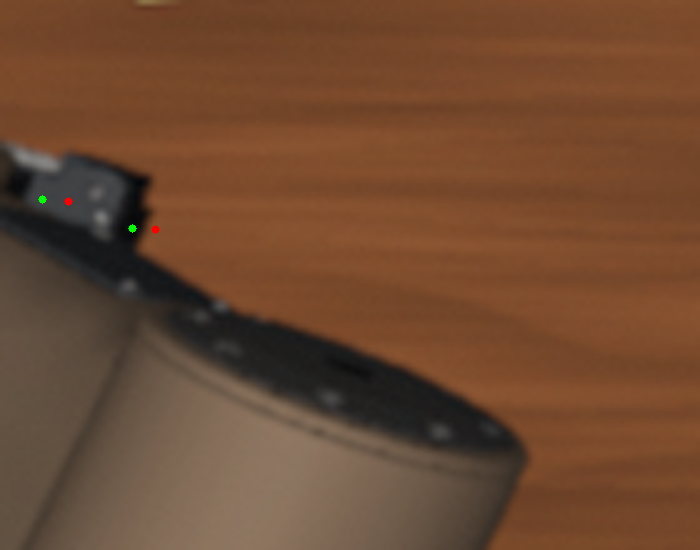

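Request:
step_arm([
  [[28,24,0,0,-1],[57,48,20,0,-1],[57,48,50,0,-1],[57,48,80,0,-1],[57,48,100,0,-1],[57,48,115,0,-1],[57,48,120,0,-1],[57,48,120,0,-1]],
])

```text
t: 3.75
eef_pos: [425.1, -95.1, 28.0]
tcp_rot: [3.141, -0.002, 3.141]
ft_force: [0.6, -0.2, 0.2]
opening: 0.006
grip_force: 0.0
```

Request:
step_arm([
  [[0,0,3,0,-1],[0,0,6,0,-1],[0,0,9,0,-1],[0,0,12,0,-1],[0,0,15,0,-1],[0,0,18,0,-1],[0,0,18,0,-1],[0,0,18,0,-1]],
])

```text
t: 4.42
eef_pos: [425.4, -95.2, 10.7]
tcp_rot: [3.141, -0.0, 3.142]
ft_force: [-1.1, 0.2, -0.4]
opening: 0.005
grip_force: 0.0
```

Request:
step_arm([
  [[0,0,2,0,-1],[0,0,4,0,-1],[0,0,6,0,-1],[0,0,8,0,-1],[0,0,9,0,-1],[0,0,10,0,-1],[0,0,11,0,-1],[0,0,11,0,-1]],
])

```text
t: 5.08
eef_pos: [425.5, -95.2, -0.3]
tcp_rot: [3.141, -0.0, 3.142]
ft_force: [0.1, -0.6, 0.2]
opening: 0.003
grip_force: 0.0
```

Run:
```python
from h import *
import cv2
p=env.state()["eef_pos"];print(p,env.state()["ft_force"])
n="scene";q=proj(n,p);print(q);x0,y0=[int(a)-60 for a in q]
im=env.read_camera(n)
c=cv2.resize(im[y0:y0+120,x0:x0+120],None,fx=4,fy=4,interpolation=cv2.INTER_CUBIC)
for dz,col in((0,(0,0,255)),(18.8,(0,255,0))):
    q=proj(n,p+[0,0,dz]);cv2.circle(c,tuple(int(a) for a in((q-[x0,y0]+.5)*4)),3,col,-1)
cv2.imwrite("pics/d.png",c)
```

```text
[ 4.25478039e+02 -9.52078861e+01 -3.27811767e-01] [ 0.06595482 -0.63369942  0.18781479]
[285.25735096 217.50356107]
```

View pics/d.png

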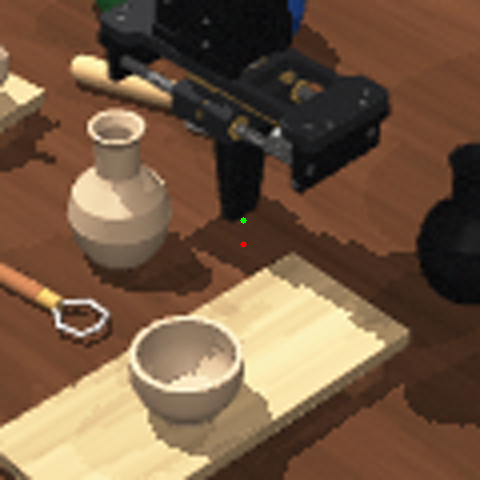

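No contact at z=-0.3, and the tip at (238,218) sits above its predicted (243,244). Keep lowering until contact.

Request:
step_arm([
  [[0,0,2,0,-1],[0,0,4,0,-1],[0,0,6,0,-1],[0,0,7,0,-1],[0,0,8,0,-1],[0,0,9,0,-1],[0,0,10,0,-1],[0,0,10,0,-1]],
])

```text
t: 5.8
eef_pos: [425.5, -95.2, -10.4]
tcp_rot: [3.141, -0.0, 3.142]
ft_force: [-0.1, -0.3, -0.1]
opening: 0.002
grip_force: 0.0
```

Request:
step_arm([
  [[0,0,2,0,-1],[0,0,4,0,-1],[0,0,5,0,-1],[0,0,6,0,-1],[0,0,6,0,-1]],
])

```text
t: 6.22
eef_pos: [425.4, -95.2, -16.4]
tcp_rot: [3.141, -0.0, 3.142]
ft_force: [-0.2, -0.7, 0.3]
opening: 0.004
grip_force: 0.0
```

Request:
step_arm([
  [[0,0,1,0,-1],[0,0,2,0,-1],[0,0,3,0,-1],[0,0,3,0,-1]],
])

```text
t: 6.55
eef_pos: [425.4, -95.2, -19.3]
tcp_rot: [3.141, -0.0, 3.142]
ft_force: [-0.1, 0.4, -0.4]
opening: 0.005
grip_force: 0.0
```

Request:
step_arm([
  [[0,0,1,0,-1],[0,0,2,0,-1],[0,0,2,0,-1]],
])

```text
t: 6.8
eef_pos: [425.5, -95.2, -21.3]
tcp_rot: [3.141, -0.0, -3.142]
ft_force: [0.5, -0.9, 0.2]
opening: 0.003
grip_force: 0.0
```

Request:
step_arm([
  [[0,0,1,0,-1],[0,0,2,0,-1],[0,0,2,0,-1]],
])

```text
t: 7.05
eef_pos: [425.5, -95.2, -23.3]
tcp_rot: [3.141, -0.0, 3.142]
ft_force: [0.4, 0.7, 0.5]
opening: 0.006
grip_force: 0.0
```

Request:
step_arm([
  [[0,0,1,0,-1],[0,0,2,0,-1],[0,0,2,0,-1]],
])

```text
t: 7.3
eef_pos: [425.4, -95.2, -25.3]
tcp_rot: [3.141, -0.0, 3.141]
ft_force: [0.4, -0.3, 0.2]
opening: 0.005
grip_force: 0.0
```

Run:
```python
from h import *
import cv2
p=env.state()["eef_pos"];print(p,env.state()["ft_force"])
n="scene";x0,y0=240,160
im=env.read_camera(n)
c=cv2.resize(im[y0:y0+80,x0:x0+100],None,fx=6,fy=6,interpolation=cv2.INTER_CUBIC)
for dz,col in((0,(0,0,255)),(25,(0,255,0))):
    q=proj(n,p+[0,0,dz]);cv2.circle(c,tuple(int(a) for a in((q-[x0,y0]+.5)*6)),3,col,-1)
cv2.imwrite("pics/e.png",c)
```

```text
[425.43870292 -95.19513567 -25.34966383] [ 0.38669563 -0.3338867   0.17321014]
```

View pics/e.png

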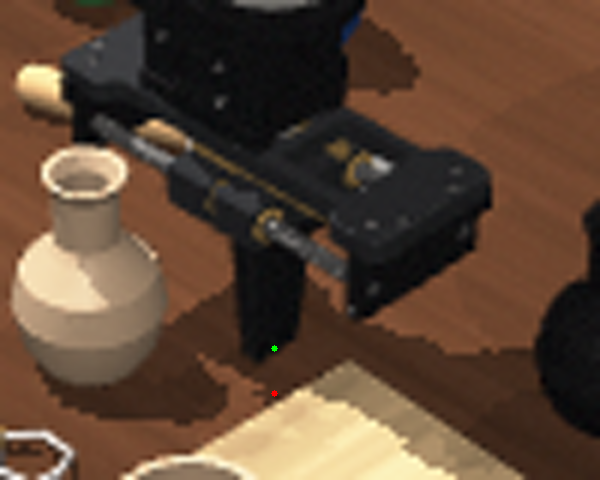

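The tip's near corner (260,360) now matches the bench level under the TCP. So the fingers really do end about 25 mm above the reported TCP, with no notable sideways error. One more touch will give the exact offset.

Request:
step_arm([
  [[0,0,1,0,-1],[0,0,1,0,-1]],
])

```text
t: 7.52
eef_pos: [425.5, -95.2, -25.5]
tcp_rot: [-3.141, 0.001, 3.142]
ft_force: [-1.1, 1.3, 14.1]
opening: 0.004
grip_force: 7.0
```

Request:
step_arm([
  [[0,0,1,0,-1],[0,0,1,0,-1]],
])

```text
t: 7.68
eef_pos: [425.6, -95.3, -25.7]
tcp_rot: [-3.141, 0.001, -3.142]
ft_force: [-5.4, 0.8, 33.8]
opening: 0.006
grip_force: 17.3
```

Request:
step_arm([
  [[0,0,1,0,-1],[0,0,1,0,-1]],
])

```text
t: 7.85
eef_pos: [425.6, -95.2, -25.7]
tcp_rot: [-3.141, 0.002, -3.141]
ft_force: [-8.2, 2.0, 55.6]
opening: -0.001
grip_force: 27.6
```

Contact is at a reported z of -25.4, so the true tip height is the reported z plus 25.4. I'll go up and over the round vase, where the neck grasp needs a true tip height of about 61 (reported 36).

Request:
step_arm([
  [[0,0,-20,0,-1],[0,0,-60,0,-1],[0,0,-100,0,0.4],[0,0,-130,0,0.4],[-29,-25,-150,0,0.4],[-58,-49,-150,0,0.4],[-58,-49,-150,0,0.4],[-58,-49,-150,0,0.4]],
])

```text
t: 8.52
eef_pos: [484.2, -145.1, 121.8]
tcp_rot: [-3.141, 0.001, 3.141]
ft_force: [-0.0, 1.0, 0.2]
opening: 0.369
grip_force: 0.0
```

Request:
step_arm([
  [[0,0,20,0,0.4],[0,0,40,0,0.4],[0,0,60,0,0.4],[0,0,75,0,0.4],[0,0,82,0,0.4],[0,0,86,0,0.4],[0,0,86,0,0.4]],
])

```text
t: 9.1
eef_pos: [482.9, -143.8, 35.4]
tcp_rot: [3.141, -0.001, -3.141]
ft_force: [0.4, 0.1, -0.7]
opening: 0.697
grip_force: 0.0
```

```bash
cat > look.py <<'E'
from h import *
import cv2,sys
n,x0,y0,w,hh,k,out=sys.argv[1:];x0,y0,w,hh,k=map(int,(x0,y0,w,hh,k))
s=env.state();print(s["t"],s["eef_pos"],s["ft_force"],s["opening"])
im=env.read_camera(n);cv2.imwrite(f"pics/{out}_full.png",im)
c=cv2.resize(im[y0:y0+hh,x0:x0+w],None,fx=k,fy=k,interpolation=cv2.INTER_CUBIC)
cv2.imwrite(f"pics/{out}.png",c)
E
python3 look.py scene 210 130 90 110 5 f
```

```text
9.1 [ 482.91847062 -143.82592634   35.35740964] [ 0.35302792  0.11578214 -0.65672627] 0.6972157615049966
```

View pics/f.png

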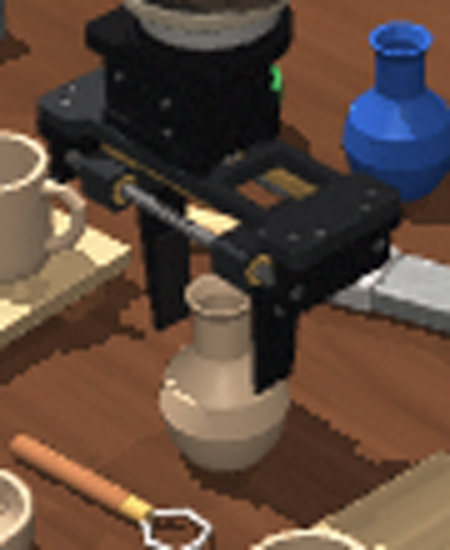

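The fingers straddle the neck: tips at (172,325) and (272,388), neck at column 222. Close.

Request:
step_arm([
  [[0,0,0,0,-1],[0,0,0,0,-1],[0,0,0,0,-1],[0,0,0,0,-1],[0,0,0,0,-1],[0,0,0,0,-1]],
])

```text
t: 9.65
eef_pos: [483.6, -144.3, 36.0]
tcp_rot: [-3.141, 0.0, 3.142]
ft_force: [-0.6, -1.4, 2.6]
opening: 0.345
grip_force: 30.0
```

Request:
step_arm([
  [[0,0,0,0,-1],[0,0,-5,0,-1],[0,0,-15,0,-1],[0,0,-30,0,-1],[0,0,-40,0,-1]],
])

```text
t: 10.07
eef_pos: [483.6, -144.2, 77.3]
tcp_rot: [-3.142, 0.0, 3.142]
ft_force: [0.5, -0.5, -1.5]
opening: 0.34
grip_force: 30.0
```

Request:
step_arm([
  [[0,10,-30,0,-1],[0,30,-65,0,-1],[0,60,-100,0,-1],[0,95,-120,0,-1],[0,130,-120,0,-1],[0,165,-120,0,-1],[0,200,-120,0,-1],[0,235,-120,0,-1]],
])

```text
t: 10.73
eef_pos: [483.0, 92.5, 196.8]
tcp_rot: [3.141, 0.001, 3.141]
ft_force: [0.6, -0.2, -1.8]
opening: 0.343
grip_force: 30.0
```

Request:
step_arm([
  [[0,40,0,0,-1],[0,80,0,0,-1],[2,115,0,0,-1],[4,150,0,0,-1],[6,175,0,0,-1],[6,195,0,0,-1],[6,208,10,0,-1],[6,208,25,0,-1]],
])

```text
t: 11.4
eef_pos: [477.7, 301.1, 171.5]
tcp_rot: [3.14, 0.003, -3.14]
ft_force: [0.1, -0.1, -1.9]
opening: 0.344
grip_force: 30.0
```

Request:
step_arm([
  [[0,0,25,0,-1],[0,0,50,0,-1],[0,0,70,0,-1],[0,0,85,0,-1],[0,0,95,0,-1],[0,0,102,0,-1],[0,0,105,0,-1],[0,0,106,0,-1]],
])

```text
t: 12.07
eef_pos: [477.6, 298.7, 64.8]
tcp_rot: [3.142, 0.0, 3.141]
ft_force: [0.6, 0.0, -1.7]
opening: 0.345
grip_force: 30.0
```

Request:
step_arm([
  [[0,0,1,0,-1],[0,0,2,0,-1],[0,0,3,0,-1],[0,0,4,0,-1],[0,0,4,0,-1]],
])

```text
t: 12.48
eef_pos: [477.5, 298.8, 60.9]
tcp_rot: [3.141, 0.0, -3.142]
ft_force: [0.6, 0.0, -1.6]
opening: 0.339
grip_force: 30.0
```

Request:
step_arm([
  [[0,0,1,0,-1],[0,0,1,0,-1]],
])

```text
t: 12.65
eef_pos: [477.7, 298.9, 60.1]
tcp_rot: [3.141, 0.001, 3.142]
ft_force: [0.1, 0.4, 1.1]
opening: 0.344
grip_force: 30.0
```

Request:
step_arm([
  [[0,0,0,0,0.3],[0,0,0,0,0.3],[0,0,0,0,0.3],[0,0,0,0,0.3],[0,0,-20,0,0.3],[0,0,-50,0,0.3],[0,0,-75,0,0.3],[0,0,-85,0,0.3]],
])

```text
t: 13.32
eef_pos: [478.4, 299.3, 147.9]
tcp_rot: [3.14, 0.004, -3.142]
ft_force: [0.5, 0.4, -0.4]
opening: 0.648
grip_force: 0.0
```

Request:
step_arm([
  [[0,-30,0,0,0.4],[10,-65,0,0,0.4],[20,-100,0,0,0.4],[20,-130,0,0,0.4],[20,-136,0,0,0.4],[20,-136,0,0,0.4]],
])

```text
t: 13.82
eef_pos: [457.5, 161.3, 144.7]
tcp_rot: [-3.142, -0.0, 3.139]
ft_force: [0.2, 0.8, 0.3]
opening: 0.702
grip_force: 0.0
```

```bash
python3 look.py scene 300 180 150 170 3 g
```

```text
13.8167 [457.49121057 161.30529905 144.6657656 ] [0.19709016 0.78623422 0.2517558 ] 0.7018869327788542
```

View pics/g.png

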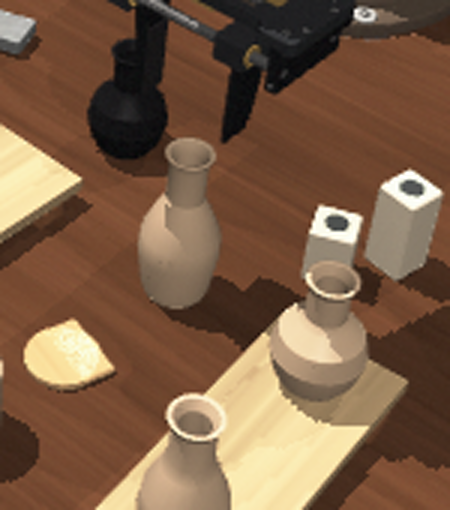

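The round vase stands on its board at (320,340) in the crop. The fingers are centred over the tall vase's lip (190,155). Descend and grip.

Request:
step_arm([
  [[0,0,20,0,0.4],[0,0,40,0,0.4],[0,0,58,0,0.4],[0,0,70,0,0.4],[0,0,78,0,0.4],[0,0,82,0,0.4],[0,0,82,0,0.4]],
])

```text
t: 14.45
eef_pos: [457.3, 163.4, 62.2]
tcp_rot: [-3.142, -0.001, -3.141]
ft_force: [-0.3, -0.1, 0.3]
opening: 0.702
grip_force: 0.0
```

Request:
step_arm([
  [[0,0,0,0,-1],[0,0,0,0,-1],[0,0,0,0,-1],[0,0,0,0,-1],[0,0,0,0,-1],[0,0,0,0,-1],[0,0,0,0,-1]],
])

```text
t: 15.03
eef_pos: [457.8, 162.8, 63.1]
tcp_rot: [3.141, 0.001, 3.141]
ft_force: [-0.5, 1.2, 3.6]
opening: 0.345
grip_force: 30.0
```

Request:
step_arm([
  [[0,0,-5,0,-1],[0,0,-15,0,-1],[0,0,-30,0,-1],[0,0,-45,0,-1],[0,0,-50,0,-1],[0,0,-50,0,-1]],
])

```text
t: 15.53
eef_pos: [457.9, 162.8, 113.8]
tcp_rot: [3.141, 0.002, 3.142]
ft_force: [0.2, 0.1, -1.1]
opening: 0.342
grip_force: 30.0
```

Request:
step_arm([
  [[-35,0,-10,0,-1],[-70,0,-10,0,-1],[-95,5,-10,0,-1],[-100,30,-10,0,-1],[-100,65,-10,0,-1],[-100,100,-10,0,-1],[-100,130,-10,0,-1],[-100,143,-10,0,-1]],
])

```text
t: 16.2
eef_pos: [556.8, 308.8, 121.4]
tcp_rot: [3.142, -0.001, -3.14]
ft_force: [-0.2, 1.0, -2.4]
opening: 0.346
grip_force: 30.0
```

Request:
step_arm([
  [[0,0,0,0,-1],[0,0,10,0,-1],[0,0,20,0,-1],[0,0,27,0,-1],[0,0,30,0,-1],[0,0,32,0,-1],[0,0,34,0,-1],[0,0,34,0,-1]],
])

```text
t: 16.87
eef_pos: [557.6, 305.4, 88.6]
tcp_rot: [3.142, -0.0, 3.141]
ft_force: [0.6, -0.4, -1.9]
opening: 0.349
grip_force: 30.0
```

Request:
step_arm([
  [[0,0,1,0,-1],[0,0,2,0,-1],[0,0,2,0,-1]],
])

```text
t: 17.12
eef_pos: [557.8, 305.9, 87.4]
tcp_rot: [3.141, 0.001, -3.142]
ft_force: [-1.5, 0.1, 0.4]
opening: 0.345
grip_force: 30.0
```

Request:
step_arm([
  [[0,0,0,0,0.3],[0,0,0,0,0.3],[0,0,0,0,0.3],[0,0,0,0,0.3],[0,0,-20,0,0.3],[0,0,-50,0,0.3],[0,0,-75,0,0.3],[0,0,-75,0,0.3]],
])

```text
t: 17.78
eef_pos: [559.3, 306.6, 166.8]
tcp_rot: [3.139, 0.007, -3.142]
ft_force: [-0.0, 0.1, 0.5]
opening: 0.648
grip_force: 0.0
```

Request:
step_arm([
  [[-20,-30,0,0,1],[-42,-63,0,0,1],[-64,-96,0,0,1],[-85,-128,0,0,1],[-103,-155,20,0,1],[-107,-162,50,0,1],[-107,-162,70,0,1],[-107,-162,70,0,1]],
])

```text
t: 18.45
eef_pos: [662.5, 142.4, 86.9]
tcp_rot: [-3.141, -0.007, 3.14]
ft_force: [-0.3, -0.6, -0.4]
opening: 0.997
grip_force: 0.0
```

```bash
python3 look.py scene 220 220 190 180 3 i
```

```text
18.45 [662.54063588 142.41206875  86.890511  ] [-0.3136582  -0.56373749 -0.37456988] 0.9968110353885724
```

View pics/i.png

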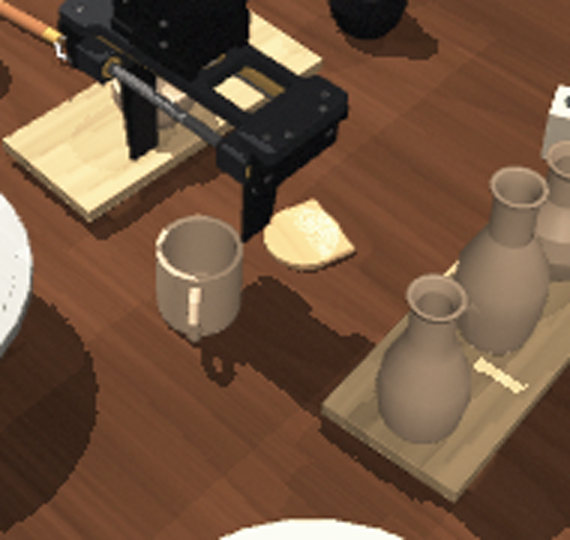

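Tall vase is standing in the middle of its board. Tips at (142,158) and (255,240) are centred over the mug rim (199,245), and the handle is clear. Descend.

Request:
step_arm([
  [[0,0,25,0,1],[0,0,50,0,1],[0,0,70,0,1],[0,0,82,0,1],[0,0,90,0,1],[0,0,94,0,1],[0,0,94,0,1]],
])

```text
t: 19.08
eef_pos: [664.7, 144.0, -1.8]
tcp_rot: [3.141, 0.0, -3.141]
ft_force: [-0.0, 0.3, -1.1]
opening: 0.999
grip_force: 0.0
```

Request:
step_arm([
  [[0,0,0,0,-1],[0,0,0,0,-1],[0,0,0,0,-1],[0,0,0,0,-1],[0,0,0,0,-1],[0,0,0,0,-1],[0,0,0,0,-1]],
])

```text
t: 19.67
eef_pos: [664.6, 143.8, -2.0]
tcp_rot: [3.141, 0.0, 3.141]
ft_force: [0.3, 1.0, 1.3]
opening: 0.597
grip_force: 30.0
```

Request:
step_arm([
  [[0,0,-5,0,-1],[0,0,-15,0,-1],[0,0,-35,0,-1],[0,0,-60,0,-1],[0,0,-90,0,-1],[0,0,-110,0,-1],[0,0,-110,0,-1]],
])

```text
t: 20.25
eef_pos: [666.5, 144.0, 113.4]
tcp_rot: [3.141, 0.007, -3.142]
ft_force: [0.1, 0.1, -0.5]
opening: 0.595
grip_force: 30.0
```

Request:
step_arm([
  [[5,-25,0,0,-1],[10,-60,0,0,-1],[15,-95,0,0,-1],[20,-130,0,0,-1],[25,-165,0,0,-1],[30,-200,0,0,-1],[35,-235,0,0,-1],[40,-270,0,0,-1]],
])

```text
t: 20.92
eef_pos: [623.6, -127.8, 107.5]
tcp_rot: [3.141, -0.001, -3.142]
ft_force: [1.0, 0.1, -2.1]
opening: 0.602
grip_force: 30.0
```

Request:
step_arm([
  [[5,-40,0,0,-1],[10,-80,0,0,-1],[15,-115,0,0,-1],[18,-145,0,0,-1],[20,-170,0,0,-1],[20,-186,0,0,-1],[20,-193,10,0,-1],[20,-193,25,0,-1]],
])

```text
t: 21.58
eef_pos: [604.9, -320.5, 82.9]
tcp_rot: [-3.141, 0.002, 3.14]
ft_force: [0.9, 0.3, -1.9]
opening: 0.594
grip_force: 30.0
```

Request:
step_arm([
  [[0,0,0,0,-1],[0,0,0,0,-1]],
])

```text
t: 21.75
eef_pos: [604.2, -317.8, 81.5]
tcp_rot: [3.14, -0.002, -3.141]
ft_force: [-0.0, -0.3, -1.5]
opening: 0.6
grip_force: 30.0
```

Request:
step_arm([
  [[0,0,15,0,-1],[0,0,30,0,-1],[0,0,42,0,-1],[0,0,50,0,-1],[0,0,54,0,-1],[0,0,57,0,-1],[0,0,58,0,-1],[0,0,58,0,-1]],
])

```text
t: 22.42
eef_pos: [604.7, -319.3, 25.1]
tcp_rot: [-3.141, 0.0, -3.141]
ft_force: [-1.1, 0.0, -1.1]
opening: 0.595
grip_force: 30.0
```

Request:
step_arm([
  [[0,0,1,0,-1],[0,0,2,0,-1],[0,0,2,0,-1]],
])

```text
t: 22.67
eef_pos: [604.5, -319.3, 23.0]
tcp_rot: [-3.142, 0.0, 3.141]
ft_force: [-0.2, 0.3, -1.5]
opening: 0.595
grip_force: 30.0
```

Request:
step_arm([
  [[0,0,1,0,-1],[0,0,1,0,-1]],
])

```text
t: 22.83
eef_pos: [604.6, -319.3, 22.0]
tcp_rot: [-3.141, 0.0, 3.142]
ft_force: [0.2, 0.8, -0.4]
opening: 0.597
grip_force: 30.0
```

Request:
step_arm([
  [[0,0,0.5,0,0.8],[0,0,0,0,0.8],[0,0,0,0,0.8],[0,0,0,0,0.8],[0,0,-20,0,0.8],[0,0,-50,0,0.8],[0,0,-80,0,0.8],[0,0,-80,0,0.8]],
])

```text
t: 23.5
eef_pos: [606.6, -320.6, 107.8]
tcp_rot: [-3.137, 0.007, -3.142]
ft_force: [0.3, -0.1, 0.3]
opening: 0.899
grip_force: 0.0
```

Request:
step_arm([
  [[-5,30,0,0,1],[-13,70,0,0,1],[-20,110,0,0,1],[-28,145,0,0,1],[-28,156,10,0,1],[-28,156,30,0,1],[-28,156,30,0,1],[-28,156,30,0,1]],
])

```text
t: 24.17
eef_pos: [631.9, -163.4, 70.9]
tcp_rot: [3.141, -0.002, 3.142]
ft_force: [0.4, -0.3, -0.5]
opening: 1.001
grip_force: 0.0
```

```bash
python3 look.py scene 130 120 190 150 4 j
```

```text
24.1667 [ 631.9485431  -163.43177255   70.89084453] [ 0.44340204 -0.33435062 -0.49016868] 1.0012428392323458
```

View pics/j.png

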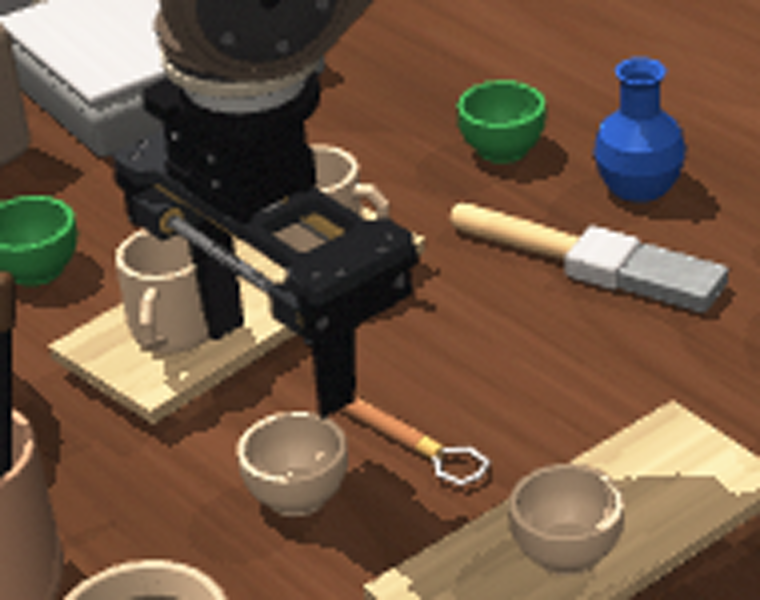

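The mug is upright on its board at (165,290). The fingers are centred over the bowl (292,450). Descend and grip.

Request:
step_arm([
  [[0,0,20,0,1],[0,0,40,0,1],[0,0,58,0,1],[0,0,70,0,1],[0,0,79,0,1],[0,0,84,0,1],[0,0,85,0,1],[0,0,85,0,1]],
])

```text
t: 24.88
eef_pos: [632.8, -163.5, -12.8]
tcp_rot: [-3.141, 0.001, 3.141]
ft_force: [0.8, 0.4, -1.0]
opening: 0.997
grip_force: 0.0
```

Request:
step_arm([
  [[0,0,0,0,-1],[0,0,0,0,-1],[0,0,0,0,-1],[0,0,0,0,-1],[0,0,0,0,-1],[0,0,0,0,-1],[0,0,0,0,-1]],
])

```text
t: 25.47
eef_pos: [632.6, -163.2, -13.0]
tcp_rot: [3.142, 0.0, 3.142]
ft_force: [-0.3, 0.7, 1.8]
opening: 0.661
grip_force: 30.0
```

Request:
step_arm([
  [[0,0,-5,0,-1],[0,0,-15,0,-1],[0,0,-35,0,-1],[0,0,-60,0,-1],[0,0,-90,0,-1],[0,0,-110,0,-1],[0,0,-110,0,-1]],
])

```text
t: 26.05
eef_pos: [634.4, -163.9, 102.1]
tcp_rot: [-3.139, 0.007, -3.142]
ft_force: [0.3, -0.2, -0.4]
opening: 0.661
grip_force: 30.0
```

Request:
step_arm([
  [[20,20,0,0,-1],[45,47,0,0,-1],[70,75,0,0,-1],[95,102,0,0,-1],[120,130,0,0,-1],[140,150,0,0,-1],[153,165,0,0,-1],[153,165,0,0,-1]],
])

```text
t: 26.72
eef_pos: [476.5, 4.0, 96.7]
tcp_rot: [3.141, -0.002, -3.14]
ft_force: [0.3, -1.2, -1.4]
opening: 0.664
grip_force: 30.0
```

Request:
step_arm([
  [[0,0,15,0,-1],[0,0,35,0,-1],[0,0,55,0,-1],[0,0,68,0,-1],[0,0,76,0,-1],[0,0,81,0,-1],[0,0,83,0,-1],[0,0,83,0,-1]],
])

```text
t: 27.38
eef_pos: [479.7, 1.6, 13.8]
tcp_rot: [3.142, -0.0, 3.141]
ft_force: [-0.1, -0.2, -0.4]
opening: 0.663
grip_force: 30.0
```

Request:
step_arm([
  [[0,0,1,0,-1],[0,0,2,0,-1],[0,0,2,0,-1]],
])

```text
t: 27.63
eef_pos: [479.7, 1.8, 12.2]
tcp_rot: [-3.142, 0.001, 3.142]
ft_force: [0.5, -0.8, -1.4]
opening: 0.662
grip_force: 30.0
```

Request:
step_arm([
  [[0,0,1,0,-1],[0,0,1,0,-1]],
])

```text
t: 27.8
eef_pos: [479.7, 1.8, 11.0]
tcp_rot: [3.142, 0.001, 3.142]
ft_force: [0.4, -0.6, 0.2]
opening: 0.662
grip_force: 30.0
```

Request:
step_arm([
  [[0,0,0,0,1],[0,0,0,0,1],[0,0,0,0,1],[0,0,0,0,1],[0,0,-20,0,1],[0,0,-55,0,1],[0,0,-95,0,1],[0,0,-135,0,1]],
])

```text
t: 28.47
eef_pos: [478.9, 1.8, 147.2]
tcp_rot: [3.141, -0.001, 3.142]
ft_force: [1.1, 0.0, 0.2]
opening: 0.996
grip_force: 0.0
```

Request:
step_arm([
  [[0,0,-40,0,1],[0,20,-80,0,1],[0,55,-100,0,1],[0,95,-100,0,1],[0,135,-100,0,1],[0,175,-100,0,1],[10,215,-100,0,1],[20,250,-100,0,1]],
])

```text
t: 29.13
eef_pos: [458.8, 254.0, 245.7]
tcp_rot: [3.141, -0.0, -3.142]
ft_force: [0.2, -0.2, 0.6]
opening: 1.001
grip_force: 0.0
```

Request:
step_arm([
  [[20,35,0,0,1],[40,70,0,0,1],[65,100,0,0,1],[90,130,0,0,1],[115,160,0,0,1],[140,190,0,0,1],[165,220,0,0,1],[190,250,0,0,1]],
])

```text
t: 29.8
eef_pos: [267.9, 503.0, 245.9]
tcp_rot: [3.142, 0.0, -3.142]
ft_force: [0.2, 0.2, -0.0]
opening: 1.001
grip_force: 0.0
```

Run:
```python
from h import *
import cv2
a=env.read_camera("top")[110:235,130:410];b=env.read_camera("scene")[120:400,130:450]
a=cv2.resize(a,(600,268),interpolation=cv2.INTER_CUBIC);b=cv2.resize(b,(378,331),interpolation=cv2.INTER_AREA)
o=np.zeros((600,600,3),np.uint8);o[:268]=a;o[268:599,:378]=b
cv2.imwrite("pics/k.png",o);print(env.state()["eef_pos"])
```

```text
[266.08645988 504.74624209 245.54763748]
```

View pics/k.png

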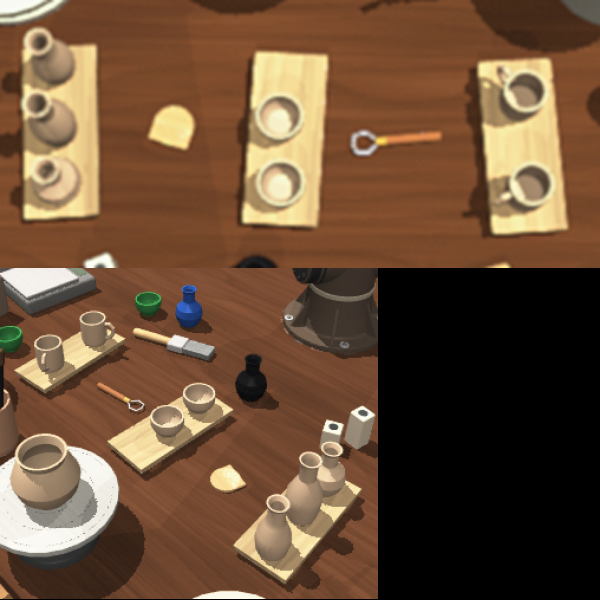

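All pots stand upright, well inside their boards with clear gaps: vases at (50,60), (50,120) and (55,180), bowls at (279,118) and (280,185), mugs at (524,93) and (531,186). Handing in.

```bash
python3 -c "
from cell import env
print(env.job_done())"
```

```text
the job is handed in; nothing more can be done
None
```

I set all four loose pots upright on their matching boards, with clear gaps to their neighbours in the last pictures, and handed the job in at about 30 s; no verdict was returned.

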